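# Bring up the microscope light for the camera

## Task

Get the microscope light ready for the camera by pressing with closed fingers: first press down the raised end of the black rocker on the white lamp supply so that it is fully switched on, then on the grey selector press the wide bar key fully down so that it stays down, and last press the round key fully down in the same way. Leave the square keys up, do not pick up or shove the selector, leave everything else standing where it is, and finish with the fingers clear.

Things in the scene. Friction and masses are not known exactly. Their poses are not given: they have to be found in the camera images.
- lamp_supply: Lamp supply of the microscope: a white metal box 130 x 110 x 60 mm that does not move, standing at any yaw. Origin: centre of its underside; z up, x along its 130 mm length. On the middle of its flat top (60 mm up) sits the rocker inside a low black frame (6 mm high, 90 x 48 mm outside).
- lamp_rocker (a joint): Black rocker switch on the lamp supply, a paddle 70 mm long (supply's x) x 32 mm wide x 8 mm thick, pivoting at its middle on an axis along the supply's y, 75 mm above the supply's underside. 0 = off (+x end of the paddle raised, the top face leaning 0.22 rad), 0.44 = fully on (+x end down). It stays where it is left and may start a few hundredths from 0. About 2 N at the press point turns it; at its stop it is rigid.
- rocker_press (a point): Press point on the rocker's top face, 27 mm from the pivot towards the raised (off) end, 8 mm short of that end; it moves with the paddle. About 85 mm above the table when off, about 73 mm when fully on. Its axes are those of the supply when the rocker is off (x from the pivot to the raised end).
- selector: Light-path selector: a loose grey plastic desk unit of 0.95 kg, 140 (x) x 220 (y) x 55 mm high on rubber feet. Origin: centre of its underside; z up. Five white latching push keys stand 9 mm proud of its flat top: one wide bar key, one round key, three square keys. Back row at x = +30 mm: square at y = -75, square at -25, round at +25, square at +75 mm; the bar key is alone in front at x = -32, y = +50 mm. A loose clear jar stands on the same top at about x = -35, y = -75 mm.
- bar_key (a joint): The wide bar key, 24 (x) x 72 (y) mm. 0 = up, 0.006 = fully down (m, travel straight down). About 3 N moves it; it stays where it is left and is rigid at its stop.
- bar_key_top (a point): Centre of the bar key's top face (64 mm above the table when up, 58 mm when down); axes as the selector's.
- round_key (a joint): The round key, 27 mm in diameter; values and behaviour as the bar key.
- round_key_top (a point): Centre of the round key's top face (64 mm above the table when up, 58 mm when down); axes as the selector's.
- square_key0 (a joint): A square key, 24 x 24 mm, at x = 30, y = -75 mm of the selector; values and behaviour as the bar key. To be left up.
- square_key1 (a joint): A square key, 24 x 24 mm, at x = 30, y = -25 mm of the selector; values and behaviour as the bar key. To be left up.
- square_key2 (a joint): A square key, 24 x 24 mm, at x = 30, y = 75 mm of the selector; values and behaviour as the bar key. To be left up.
- objective_jar: Bystander: small clear jar with a black cap, 36 mm in diameter, 44 mm high, loose on the selector's top. Origin: centre of its underside.
- oil_bottle: Bystander: amber bottle, 32 mm in diameter, 70 mm high, standing behind the selector. Origin: centre of its underside.
- coverslip_case: Bystander: clear flat case 28 x 28 x 14 mm, in front of the selector. Origin: centre of its underside.
- vial: Bystander: glass vial with a white cap, 23 mm in diameter, 48 mm high, standing between selector and lamp supply. Origin: centre of its underside.
- petri_dish: Bystander: closed clear dish, 60 mm in diameter, 15 mm high. Origin: centre of its underside.
- slide_mailer: Bystander: white plastic box 36 x 90 x 28 mm. Origin: centre of its underside.
- stain_jar: Bystander: open glass jar, 60 mm in diameter, 80 mm high. Origin: centre of its underside.
- lens_brush: Bystander: brush, 150 mm long, lying. Origin: on its axis.
Things that resemble listed ones, but are neither listed nor needed, are in the scene too. Several things look just like the lamp_supply: the one meant starts farthest to the robot's right.

How it is judged (in metres and radians):
On the way, in this order (a step that is already met when the one before it is completed fails the run):
1. the lamp rocker is switched on (value of joint lamp_rocker above 0.36 rad), for 0.2 s.
2. then the bar key is fully down (value of joint bar_key above 0.0045 m), for 0.2 s.
3. then the round key is fully down (value of joint round_key above 0.0045 m), for 0.2 s.
At the end, for the whole second after the job is handed in: Rocker on (beyond 0.36 of 0.44 rad), bar key and round key down (beyond 4.5 of 6 mm), every square key less than 3 mm down, the selector at rest on the table within 40 mm of its start, every bystander within 40 mm of its start (value of joint lamp_rocker above 0.36 rad and value of joint each of bar_key, round_key above 0.0045 m and value of joint each of square_key0, square_key1, square_key2 below 0.003 m and height (world z) of selector below 0.01 m and distance of each of selector, objective_jar, oil_bottle, coverslip_case, vial, petri_dish, slide_mailer, stain_jar, lens_brush from where it was at the start of the episode below 0.04 m and linear speed of selector below 0.02 m/s); the robot touches nothing.
It fails at once if a square key is pressed down by more than 3 mm (value of joint any of square_key0, square_key1, square_key2 above 0.003 m).
It fails at once if the selector is lifted (10 mm), tipped, or shoved by more than 40 mm (height (world z) of selector above 0.01 m or angle between selector's own z axis and vertical above 0.15 rad or distance of selector from where it was at the start of the episode above 0.04 m).
It fails at once if a bystander is lifted, carried or pushed by more than 40 mm (distance of any of objective_jar, oil_bottle, coverslip_case, vial, petri_dish, slide_mailer, stain_jar, lens_brush from where it was at the start of the episode above 0.04 m).
It fails at once if an upright bystander is tipped over (angle between any of objective_jar, oil_bottle, coverslip_case, vial, petri_dish, slide_mailer, stain_jar's own z axis and vertical above 0.5 rad).
It also fails if it takes over 45 s, if anything falls off the work surface, if the arm or the gripper's body presses on something with over 40 N, if the wrist force passes 120 N, or if a joint passes its speed limit or range.

## Robot

A 6-joint arm with a two-finger parallel gripper is mounted at the origin on the work surface. World frame = base frame: x ahead of the robot, y to its left, z up, the work surface at z = 0. Lengths are in mm, angles in rad, forces in N, time in s.
With the tool pointing down it reaches from about 350 to 775 mm from the base axis. Payload 7.3 kg.
Tool frame: the origin (TCP) lies at the very end of the fingers, on their centre line; the grasp point (between the pads) lies 19 mm behind it; z points along the fingers, y is the line along which they close (so a half turn about z gives the same grasp; the last joint's range is limited). The gripper opens to 92 mm and grips with 3 to 60 N. Pads are 19 mm wide; open, the fingers measure 130 mm over their backs; the gripper's body (75 mm by 190 mm) begins 47 mm behind the grasp point.
Start: joints at [1.146, 0.342, 1.524, -0, 1.275, -0.146], TCP at [144.466, 504.752, 226.741] pointing down, gripper open.
Joint ranges: [-2.53, 2.53], [-0.77, 2.02], [0.04, 2.7], [-1, 4.14], [0.28, 2.66], [-3.11, 3.11]. Speed limits (rad/s): [2.57, 2.57, 3.14, 3.14, 3.14, 3.14].

## Interface

Orientations are given as [roll, pitch, yaw] about the fixed x, y, z axes, in that order (R = Rz(yaw) Ry(pitch) Rx(roll)).
In Python, from plant import bot gives the robot as it stands.
- The arm moves only by the tool apply_moves, never from a script. Its argument "motion" is text: rows parted by semicolons, each of 4 numbers parted by spaces: the shift along the tool's x, y, z in m, then the turn about the tool's z in degrees. A call has 1 to 8 rows; each row shifts and turns the commanded pose from where the row before left it, along the tool's axes as they then stand; what a row does not reach is not made up. A row lasts 1/8 s, in which the tool goes at most 62.5 mm and 10.7 degrees, less where a joint would pass 70% of its speed; a pose out of reach is approached as far as the arm can. A call with a gripper value outside its range is refused whole. "fingers" is the opening, from -1 (shut) to 1 (fully open), set as the call begins (left out, the last holds). The fingers move at their own pace and stop on an object; the grip force is fixed at half the most. Time passes only in rows, so rows that do not move let the fingers close. It gives the time, the measured TCP pose, the force, the opening and the grip force at its end, in the units of the state.
- bot.get_obs(): the state, without advancing time (a new reading comes with each control period).
- bot.capture(name): name is "scene" or "side" or "wrist"; returns a dict with "img" (400x640x3 uint8, blue, green, red), "range_z" (400x640 float32, mm along the optical axis (not along the pixel's ray), 0 where there is no reading), "fx", "fy", "cx", "cy" (pixels), "world_from_camera" (4x4, takes a point from camera to world coordinates); the wrist camera has in their place "mount" (4x4, takes a point from camera to tool coordinates, whose origin is the TCP and whose axes are the flange's). Camera axes: x right, y down, z forward; pixel columns grow to the right and rows downward; lengths in mm; the calibration is good to about 2 mm. A picture is of the moment at which its call begins: read the wrist's pose just before it.
- bot.close_job(): hands the job in; it is judged then, once.
Trained networks look in a picture, given as the dict that the camera call returned (one of the last four; its "shot" number tells which), for a name from the list of things; names that differ only in an ending like _2 or _b are one class to them, and where a whole thing is asked for, a point or a joint stands for the part that bears it (a point fixed in the world has none). Each returns a list of dicts, best first, with "p" (0 to 1); they miss things now and then, are a little off and sometimes report something else, mostly with a low value. They report only what shows in the picture. A call takes as long as a camera call. They do not tell look-alikes from the thing itself.
- bot.cut_out(picture, thing): "pixels" (400x640 bool, what is visible of it) and "point" ([column, row] in pixels, amid what is visible of it).
The state is a dict: "time": time; "joint_positions": joint angles; "dq": joint speeds; "tau": joint torques, N m; "tool_pos": TCP position; "tcp_rot": TCP orientation; "contact_force": force on the tool from outside, world axes, zero at the start; "moment": the same for the moment, N m; "grip_width": finger opening in mm; "finger_force": force on a finger pad.
Only numpy, scipy, OpenCV 4.12 (cv2) and the standard library are available. Lean on these libraries where they do the work, as an engineer would, in place of code of your own. Each camera call takes 0.05 s, during which the arm holds its last target. There are 200 camera calls.

## Working session

There is one attempt and no reset: what is moved stays moved. The work goes in short steps, Python scripts to look and compute and a tool call to move; the robot and the scene stay as the last step left them, time stands still between calls to the robot, and variables do not carry over. Pictures are saved under pics/ and viewed, at most 10 in all, crops included, and the job is handed in when it is done.

Besides the shell and the picture viewer there is one more tool, called after ">>>" by a JSON object that holds its "fn" and its "kwargs". apply_moves: Moves the arm, as the interface text tells. Its arguments: {"type":"object","properties":{"motion":{"type":"string"},"fingers":{"type":"number"}},"required":["motion"]}

```bash
mkdir -p pics
cat > h.py <<'E'
import numpy as np, cv2
from plant import bot
from scipy.spatial.transform import Rotation as R
def cloud(c, T=None):
    z=c["range_z"].astype(float); v,u=np.mgrid[0:400,0:640]
    P=np.stack([(u-c["cx"])/c["fx"]*z,(v-c["cy"])/c["fy"]*z,z],-1)
    T=np.array(c["world_from_camera"]) if T is None else T
    W=P@T[:3,:3].T+T[:3,3]; W[z<=0]=np.nan
    return W
E
python3 - <<'E'
from h import *
s=bot.get_obs(); print(s)
for n in ("scene","side"):
    c=bot.capture(n); cv2.imwrite(f"pics/{n}0.png",c["img"]); W=cloud(c); np.save(n+"W.npy",W)
    print(n,np.round(c["world_from_camera"],2).tolist())
    for t in ("lamp_supply","lamp_rocker","selector","bar_key","round_key","objective_jar","vial","bar_key_top","rocker_press"):
        for d in bot.cut_out(c,t)[:5]:
            m=d["pixels"]; print(t,round(d["p"],2),np.round(d["point"]),m.sum(),np.round(np.nanmedian(W[m],0)) if m.any() else "")
E
```

```text
{'time': 0.0, 'joint_positions': array([ 1.14601800e+00,  3.42726260e-01,  1.52501071e+00, -1.77178788e-05,
        1.27538949e+00, -1.46020312e-01]), 'dq': array([-0.00099937,  0.00220326,  0.00202422,  0.00182784,  0.00101191,
        0.00058586]), 'tau': array([-4.57344740e-04, -4.31244314e+01, -2.44219261e+01,  7.15784915e-02,
        5.61089139e-02, -1.42144786e-04]), 'tool_pos': array([144.28638648, 504.36492835, 226.04532673]), 'tcp_rot': array([-3.14007271e+00, -2.06408856e-04,  2.86283965e+00]), 'contact_force': array([ 0.3864058 , -0.01560489,  0.50727985]), 'moment': array([ 0.04519146, -0.03078375, -0.03738539]), 'finger_force': 0.0, 'grip_width': 91.76299654380004}
scene [[0.74, 0.43, -0.52, 982.45], [0.67, -0.48, 0.57, -534.66], [-0.0, -0.77, -0.64, 698.2], [0.0, 0.0, 0.0, 1.0]]
lamp_supply 0.91 [313. 125.] 1198 [198. 306.  58.]
lamp_supply 0.72 [387. 190.] 2011 [583. 183.  59.]
lamp_rocker 0.73 [315. 116.] 158 [172. 327.  78.]
selector 0.69 [282. 271.] 5826 [ 565. -205.   55.]
bar_key 0.82 [270. 241.] 300 [ 495. -163.   64.]
round_key 0.68 [295. 256.] 118 [ 560. -152. 
[... 620 characters left out ...]
0.]
lamp_rocker 0.62 [263. 130.] 192 [343. 408.  17.]
lamp_rocker 0.46 [208. 129.] 197 [171. 328.  80.]
selector 0.6 [357. 269.] 5822 [ 536. -204.   57.]
bar_key 0.86 [338. 252.] 308 [ 493. -161.   65.]
bar_key 0.7 [376. 261.] 56 [ 582. -197.   66.]
bar_key 0.69 [365. 246.] 107 [ 558. -154.   65.]
round_key 0.5 [364. 246.] 103 [ 558. -154.   65.]
objective_jar 0.74 [372. 285.] 384 [ 547. -279.  100.]
objective_jar 0.47 [341. 148.] 209 [567. 204.  79.]
vial 0.61 [323. 212.] 124 [483. -13.  34.]
vial 0.18 [371. 380.] 1502 [ 518. -427.   20.]
bar_key_top 0.77 [334. 254.] 301 [ 492. -161.   65.]
rocker_press 0.64 [343. 147.] 173 [567. 204.  80.]
rocker_press 0.52 [207. 130.] 196 [171. 327.  80.]
```

View pics/scene0.png

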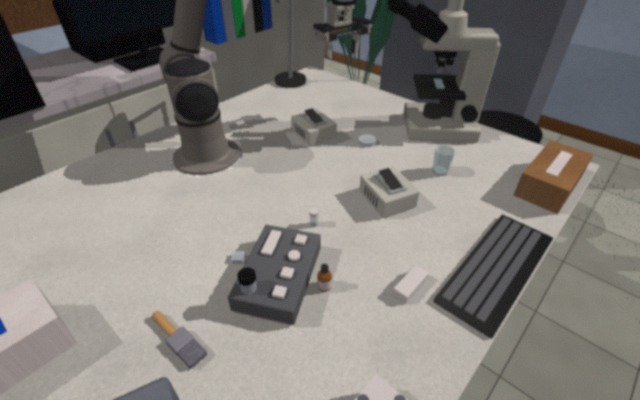

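View pics/side0.png

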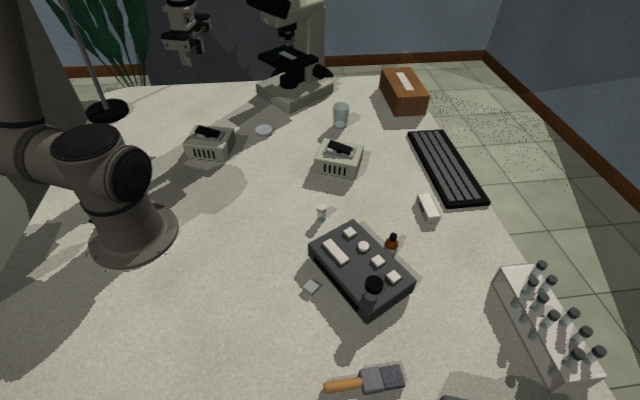

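The scene view shows two supplies, at (313,125) and (388,190). In the robot's frame the second, near (570,190), is farthest to the right, so it is the one meant. The selector is at (278,270), with the bar key at (271,242), the round key at (294,256) and the jar at (247,280). The side view agrees: supply (339,158), selector (360,268).

Run:
```python
from h import *
A=[np.load(n+"W.npy") for n in("sceneW","sideW") ] if 0 else [np.load("sceneW.npy"),np.load("sideW.npy")]
for n,W in zip(("scene","side"),A):
    P=W.reshape(-1,3); P=P[~np.isnan(P).any(1)]
    near=P[np.hypot(P[:,0]-570,P[:,1]-190)<110]
    top=near[(near[:,2]>54)&(near[:,2]<100)]
    print(n,"supply rect",cv2.minAreaRect(top[:,:2].astype(np.float32)),np.histogram(near[:,2],np.arange(40,100,4)))
    r=near[near[:,2]>69]
    c=r.mean(0);u,s,vt=np.linalg.svd(r-c);nn=vt[2]*np.sign(vt[2][2]); print("rocker",len(r),c.round(1),nn.round(3),s.round(1),"rect",cv2.minAreaRect(r[:,:2].astype(np.float32)))
    hi=r[r[:,2]>82];print("high pts",len(hi),hi.mean(0))
    s_=P[(np.hypot(P[:,0]-550,P[:,1]+205)<150)]
    t=s_[(s_[:,2]>50)&(s_[:,2]<70)]
    print("selector rect",cv2.minAreaRect(t[:,:2].astype(np.float32)))
```

```text
scene supply rect ((565.5775146484375, 206.0508575439453), (112.02896881103516, 132.66201782226562), 67.3806381225586) (array([ 60,  70,  76,  70, 434, 429,  94,  25,  65,  72,  59,  36,   0,
         0]), array([40, 44, 48, 52, 56, 60, 64, 68, 72, 76, 80, 84, 88, 92, 96]))
rocker 251 [565.6 204.7  78.5] [ 0.172 -0.11   0.979] [323.3 157.5  29.1] rect ((564.0823364257812, 206.55288696289062), (34.38626480102539, 73.38383483886719), 65.53143310546875)
high pts 69 [544.35633134 214.91942966  84.15541329]
selector rect ((562.7978515625, -177.4020233154297), (182.2551727294922, 221.80332946777344), 27.927978515625)
side supply rect ((566.3245239257812, 205.79489135742188), (111.76319122314453, 130.28628540039062), 65.73938751220703) (array([ 44,  47,  48,  52,  89, 571, 122,  42,  32,  58,  53,  37,   7,
         0]), array([40, 44, 48, 52, 56, 60, 64, 68, 72, 76, 80, 84, 88, 92, 96]))
rocker 203 [565.9 203.8  79.7] [ 0.121 -0.196  0.973] [290.4 150.8  43.9] rect ((564.6543579101562, 204.94541931152344), (41.766212463378906, 87.48550415039062), 74.6192626953125)
high pts 78 [550.61395748 212.20796412  84.91513235]
selector rect ((562.6458740234375, -177.5175018310547), (182.54031372070312, 220.22108459472656), 27.795141220092773)
```

>>> {"fn": "apply_moves", "kwargs": {"motion": "-0.046 -0.017 0.005 0;-0.046 -0.017 0.005 0;-0.046 -0.017 0.005 0;-0.046 -0.017 0.005 0;-0.046 -0.017 0.005 0;-0.046 -0.017 0.005 0;-0.046 -0.017 0.005 0;-0.046 -0.017 0.005 7.5", "fingers": -1}}

```text
time: 2.0
tool_pos: [462.1, 271.7, 186.7]
tcp_rot: [3.141, 0.0, 2.729]
contact_force: [1.1, 0.0, 0.6]
grip_width: 16.3
finger_force: 0.0
```

```bash
cat >> h.py <<'E'
def delta(target, yaw=None):
    s=bot.get_obs(); Rt=R.from_euler("xyz",s["tcp_rot"])
    d=Rt.inv().apply(np.array(target)-s["tool_pos"])
    print("t",s["time"],"pos",s["tool_pos"].round(1),"rot",s["tcp_rot"].round(3),"F",s["contact_force"].round(1),"grip",round(s["grip_width"],1),"q",s["joint_positions"].round(2))
    print("delta tool mm",d.round(1), "turn", None if yaw is None else round((np.degrees(s["tcp_rot"][2])-yaw+180)%360-180,1))
def wrist(name):
    s=bot.get_obs(); c=bot.capture("wrist")
    T=np.eye(4);T[:3,:3]=R.from_euler("xyz",s["tcp_rot"]).as_matrix();T[:3,3]=s["tool_pos"]
    cv2.imwrite(f"pics/{name}.png",c["img"]); return c,cloud(c,T@np.array(c["mount"]))
E
python3 - <<'E'
from h import *
delta([541.6,216.5,110],156.5)
c,W=wrist("w1")
P=W.reshape(-1,3);P=P[~np.isnan(P).any(1)]
near=P[np.hypot(P[:,0]-566,P[:,1]-206)<95]
t=near[(near[:,2]>56)&(near[:,2]<64)]; print(len(t),cv2.minAreaRect(t[:,:2].astype(np.float32)))
for d in bot.cut_out(c,"lamp_rocker")[:3]:
    r=W[d["pixels"]];r=r[~np.isnan(r).any(1)]; r=r[r[:,2]>68]
    if len(r)<20: continue
    m=r.mean(0);n=np.linalg.svd(r-m,full_matrices=False)[2][2];print(d["p"],len(r),m,n,cv2.minAreaRect(r[:,:2].astype(np.float32)))
E
```

```text
t 2.0 pos [462.1 271.7 186.7] rot [3.141 0.    2.729] F [1.1 0.  0.6] grip 16.3 q [ 0.39  0.4   1.56  0.    1.19 -0.77]
delta tool mm [-94.9 -18.7  76.7] turn -0.1
1762 ((562.1242065429688, 203.89404296875), (86.72052001953125, 134.9774932861328), 73.34986114501953)
0.78 374 [578.38565476 208.49365991  78.0282359 ] [-0.48764552 -0.87158173 -0.05046916] ((516.41455078125, 236.18695068359375), (23.36343765258789, 187.61248779296875), 64.61063385009766)
```

>>> {"fn": "apply_moves", "kwargs": {"motion": "-0.04 -0.009 0 0;-0.04 -0.009 0 0;0 0 0 0;0 0 0 0"}}

```text
time: 2.6
tool_pos: [526.1, 225.0, 186.6]
tcp_rot: [-3.141, -0.001, 2.733]
contact_force: [-1.0, 0.5, -0.3]
grip_width: 0.4
finger_force: 0.0
```

Run:
```python
from h import *
delta([541.6,216.5,110],156.5)
c,W=wrist("w2")
P=W.reshape(-1,3);P=P[~np.isnan(P).any(1)]
near=P[np.hypot(P[:,0]-566,P[:,1]-206)<95]
t=near[(near[:,2]>56)&(near[:,2]<64)]; print(len(t),cv2.minAreaRect(t[:,:2].astype(np.float32)))
for d in bot.cut_out(c,"lamp_rocker")[:3]:
    print(d["p"],d["point"])
    r=W[d["pixels"]];r=r[~np.isnan(r).any(1)]; r=r[(r[:,2]>68)&(r[:,2]<92)]
    if len(r)<20: continue
    m=r.mean(0);n=np.linalg.svd(r-m,full_matrices=False)[2][2];print(len(r),m,n,cv2.minAreaRect(r[:,:2].astype(np.float32)))
```

```text
t 2.6 pos [526.1 225.  186.6] rot [-3.141e+00 -1.000e-03  2.733e+00] F [-1.   0.5 -0.3] grip 0.4 q [ 0.27  0.46  1.45  0.    1.23 -0.89]
delta tool mm [-17.6  -1.6  76.6] turn 0.1
5773 ((549.2715454101562, 214.5506134033203), (109.77645111083984, 94.06238555908203), 66.54946899414062)
0.83 [319.2, 219.4]
930 [547.54478596 215.38661789  83.22524727] [ 0.14953908 -0.06816163  0.9864036 ] ((549.451904296875, 214.52792358398438), (31.66672134399414, 33.725990295410156), 67.87837982177734)
0.55 [129.2, 223.6]
```

View pics/w2.png

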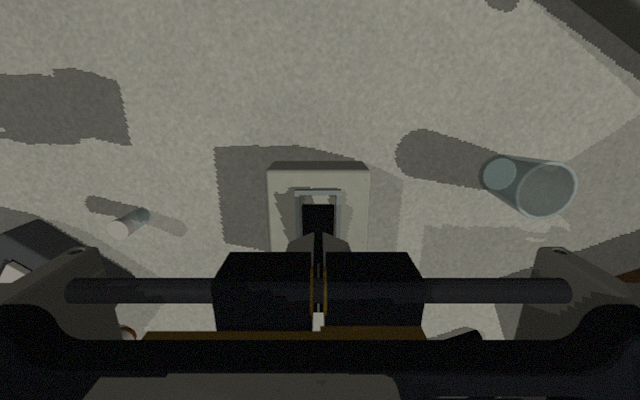

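The wrist view shows the supply at (318,205) with the rocker's raised end at (318,215), just ahead of the fingertips. The fit puts the press point near (541.6, 217, 85).

>>> {"fn": "apply_moves", "kwargs": {"motion": "-0.0176 -0.002 0.03 0;0 0 0.03 0;0 0 0.03 0;0 0 0.003 0;0 0 0.003 0;0 0 0.003 0;0 0 0.003 0;0 0 0 0"}}

```text
time: 3.7
tool_pos: [542.6, 215.7, 85.1]
tcp_rot: [3.141, 0.001, 2.732]
contact_force: [-0.4, 0.3, 0.9]
grip_width: 0.6
finger_force: 0.3
```

>>> {"fn": "apply_moves", "kwargs": {"motion": "0 0 0.003 0;0 0 0.003 0;0 0 0.002 0;0 0 0.001 0;0 0 0 0"}}

```text
time: 4.32
tool_pos: [542.1, 215.7, 75.8]
tcp_rot: [3.142, -0.001, 2.732]
contact_force: [-3.5, 0.8, 4.4]
grip_width: 0.5
finger_force: 2.4
```

>>> {"fn": "apply_moves", "kwargs": {"motion": "0 0 0.001 0;0 0 0.001 0;0 0 0.001 0;0 0 0 0;0 0 0 0"}}

```text
time: 4.95
tool_pos: [542.3, 215.8, 75.1]
tcp_rot: [3.141, 0.001, 2.732]
contact_force: [-9.4, 0.5, 20.9]
grip_width: 0.7
finger_force: 10.9
```

>>> {"fn": "apply_moves", "kwargs": {"motion": "0 0 -0.01 0;0 0 -0.03 0;0 0 -0.04 0;0.02 0 -0.03 0;0 0 0 0;0 0 0 0"}}

```text
time: 5.7
tool_pos: [524.0, 223.1, 181.8]
tcp_rot: [-3.141, -0.0, 2.732]
contact_force: [0.4, 0.7, -1.1]
grip_width: 0.6
finger_force: 0.0
```

Run:
```python
from h import *
delta([493.5,-162,90],208)
c,W=wrist("w3")
for d in bot.cut_out(c,"lamp_rocker")[:2]:
    r=W[d["pixels"]];r=r[~np.isnan(r).any(1)]; r=r[(r[:,2]>66)&(r[:,2]<92)]
    if len(r)<20: continue
    m=r.mean(0);n=np.linalg.svd(r-m,full_matrices=False)[2][2];print(d["p"],d["point"],len(r),m,n)
c=bot.capture("scene");W=cloud(c)
for d in bot.cut_out(c,"lamp_rocker")[:3]:
    r=W[d["pixels"]];r=r[~np.isnan(r).any(1)];m=r.mean(0);n=np.linalg.svd(r-m,full_matrices=False)[2][2];print(d["p"],len(r),m,n)
```

```text
t 5.7 pos [524.  223.1 181.8] rot [-3.141 -0.     2.732] F [ 0.4  0.7 -1.1] grip 0.6 q [ 0.27  0.46  1.47 -0.    1.21 -0.89]
delta tool mm [-125.4 -365.3   92.1] turn -51.5
0.93 [319.0, 220.5] 964 [547.58946533 215.34332357  74.72353213] [-0.20760343  0.08567277  0.9744542 ]
0.73 151 [ 606.6012007  -241.02048741   63.21354733] [-0.06201222  0.07734912 -0.99507366]
0.54 135 [166.09742572 329.87187379  76.90886022] [-0.19161566 -0.61722018 -0.7631007 ]
```

The rocker's tilt has reversed (normal leaning 0.22 rad the other way), so it is fully on. I'll go to the selector next.

>>> {"fn": "apply_moves", "kwargs": {"motion": "-0.012 -0.046 0 0;-0.012 -0.046 0 0;-0.012 -0.046 0 0;-0.012 -0.046 0 0;-0.012 -0.046 0 0;-0.012 -0.046 0 0;-0.012 -0.046 0 0;-0.012 -0.046 0 0"}}

```text
time: 6.9
tool_pos: [465.0, -154.0, 182.2]
tcp_rot: [3.142, -0.001, 2.732]
contact_force: [0.1, 0.1, 0.2]
grip_width: 0.6
finger_force: 0.0
```

>>> {"fn": "apply_moves", "kwargs": {"motion": "0.01 0 0 -10.3;0 0 0 -10.3;0 0 0 -10.3;0 0 0 -10.3;0 0 0 -10.3;0 0 0 0;0 0 0 0"}}

```text
time: 7.78
tool_pos: [456.3, -148.4, 182.4]
tcp_rot: [3.141, -0.0, -2.656]
contact_force: [-0.1, -1.0, 0.1]
grip_width: 0.4
finger_force: 0.0
```

```bash
cat > sel.py <<'E'
from h import *
def look(name):
    c,W=wrist(name); P=W.reshape(-1,3);P=P[~np.isnan(P).any(1)]
    t=P[(np.hypot(P[:,0]-545,P[:,1]+191)<145)&(P[:,2]>52)&(P[:,2]<58)]
    print("deck",len(t),cv2.minAreaRect(t[:,:2].astype(np.float32)))
    for k in("bar_key","round_key","square_key0","objective_jar"):
        for d in bot.cut_out(c,k)[:4]:
            r=W[d["pixels"]];r=r[~np.isnan(r).any(1)];r=r[(r[:,2]>56)&(r[:,2]<70)]
            if len(r)>20: print(k,round(d["p"],2),np.round(d["point"]),len(r),np.median(r,0).round(1),np.round(cv2.minAreaRect(r[:,:2].astype(np.float32))[0],1),np.round(cv2.minAreaRect(r[:,:2].astype(np.float32))[1],1))
E
python3 - <<'E'
from sel import *
delta([493.5,-162,90],208)
look("w4")
E
```

```text
t 7.775 pos [ 456.3 -148.4  182.4] rot [ 3.141 -0.    -2.656] F [-0.1 -1.   0.1] grip 0.4 q [-0.47  0.3   1.71  0.    1.13 -2.53]
delta tool mm [-26.6 -29.5  92.4] turn -0.2
deck 11705 ((534.0978393554688, -192.2570343017578), (116.57015228271484, 219.34747314453125), 27.862306594848633)
bar_key 0.77 [295. 217.] 1511 [ 491.3 -158.2   63.4] [ 492.4 -157.9] [23.7 70.9]
round_key 0.16 [293. 219.] 1561 [ 491.3 -158.3   63.4] [ 492.5 -158.1] [23.7 71.4]
square_key0 0.75 [183. 266.] 490 [ 602.6 -239.    63.8] [ 604.8 -239.4] [23.2 24.6]
square_key0 0.62 [221. 260.] 52 [ 577.5 -206.7   63.7] [ 579.5 -205.5] [9.6 6.9]
objective_jar 0.8 [160. 223.] 226 [ 536.7 -265.8   63.5] [ 562.3 -266. ] [59.2 27.1]
```

View pics/w4.png

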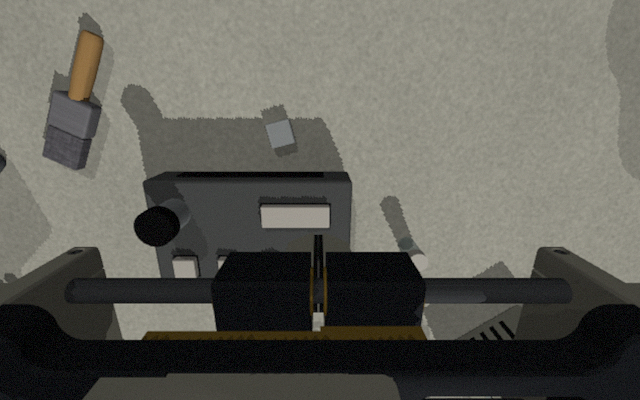

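The picture shows the bar key at (295,217) and the jar cap at (157,225), with square keys partly hidden at (185,265). The bar key centre is at about (492.7, -159.5), top at 64.

>>> {"fn": "apply_moves", "kwargs": {"motion": "-0.027 -0.027 0.02 0;0 0 0.04 0;0 0 0.04 0;0 0 0.01 0;0 0 0.003 0;0 0 0.003 0;0 0 0.003 0;0 0 0 0"}}

```text
time: 9.02
tool_pos: [493.1, -159.5, 64.1]
tcp_rot: [-3.141, 0.001, -2.652]
contact_force: [-0.0, -0.4, 1.0]
grip_width: 0.8
finger_force: 0.0
```

>>> {"fn": "apply_moves", "kwargs": {"motion": "0 0 0.003 0;0 0 0.002 0;0 0 0.001 0;0 0 0.001 0;0 0 0 0"}}

```text
time: 9.65
tool_pos: [493.3, -159.7, 58.1]
tcp_rot: [-3.14, 0.001, -2.652]
contact_force: [-3.5, 2.7, 15.1]
grip_width: 0.1
finger_force: 7.2
```

>>> {"fn": "apply_moves", "kwargs": {"motion": "0 0 0.001 0;0 0 0 0;0 0 0 0"}}

```text
time: 10.02
tool_pos: [493.3, -159.7, 58.0]
tcp_rot: [-3.14, 0.001, -2.652]
contact_force: [-4.9, 2.6, 21.9]
grip_width: 0.5
finger_force: 11.3
```

>>> {"fn": "apply_moves", "kwargs": {"motion": "0 0 -0.01 0;0 0 -0.04 0;0 0 -0.04 0;0.03 0 -0.02 0;0 0 0 0;0 0 0 0"}}

```text
time: 10.78
tool_pos: [466.3, -173.4, 165.1]
tcp_rot: [3.141, -0.0, -2.653]
contact_force: [-0.5, 0.7, 0.3]
grip_width: 0.4
finger_force: 0.0
```

Run:
```python
from sel import *
delta([559,-152.5,90],208)
look("w5")
for n in("scene","side"):
    c=bot.capture(n);W=cloud(c)
    for k in("bar_key","round_key"):
      for d in bot.cut_out(c,k)[:3]: print(n,k,round(d["p"],2),np.nanmedian(W[d["pixels"]],0).round(1))
```

```text
t 10.775 pos [ 466.3 -173.4  165.1] rot [ 3.141 -0.    -2.653] F [-0.5  0.7  0.3] grip 0.4 q [-0.51  0.35  1.69  0.    1.1  -2.57]
delta tool mm [-91.6 -25.1  75.1] turn -0.0
deck 11479 ((543.7738037109375, -186.80422973632812), (139.64808654785156, 218.92434692382812), 27.950265884399414)
round_key 0.47 [320. 223.] 1518 [ 491.8 -157.8   58.1] [ 492.8 -157.4] [24.8 71.4]
square_key0 0.69 [180. 231.] 237 [ 536.6 -266.5   63.4] [ 541.9 -268. ] [31.8 15.5]
square_key0 0.56 [201. 274.] 259 [ 597.2 -242.2   63.4] [ 598.3 -242.5] [ 9.9 24. ]
objective_jar 0.72 [176. 232.] 219 [ 536.3 -266.4   63.5] [ 542.1 -267.1] [31.1 13.7]
scene bar_key 0.71 [ 492.1 -157.8   58.3]
scene round_key 0.41 [ 560.8 -153.9   64. ]
side bar_key 0.73 [ 492.4 -160.2   59.8]
side round_key 0.63 [ 558.9 -153.7   65.4]
```

The bar key is down: its top is at 58 and the selector has not moved. The round key is at about (559, -152.5).

>>> {"fn": "apply_moves", "kwargs": {"motion": "-0.046 -0.0125 0 0;-0.046 -0.0125 0 0;0 0 0.04 0;0 0 0.04 0;0 0 0.012 0;0 0 0.004 0;0 0 0.003 0;0 0 0 0"}}

```text
time: 12.32
tool_pos: [559.9, -152.7, 67.8]
tcp_rot: [-3.14, 0.001, -2.653]
contact_force: [0.1, -0.8, -0.2]
grip_width: 0.7
finger_force: 0.0
```

Run:
```python
from h import *
delta([559,-152.5,58],208)
c=bot.capture("side");cv2.imwrite("pics/s2.png",cv2.resize(c["img"][180:330,270:470],None,fx=4,fy=4))
```

```text
t 12.325 pos [ 559.9 -152.7   67.8] rot [-3.140e+00  1.000e-03 -2.653e+00] F [ 0.1 -0.8 -0.2] grip 0.7 q [-0.4   0.61  1.57  0.    0.97 -2.46]
delta tool mm [0.7 0.6 9.8] turn 0.0
```

View pics/s2.png

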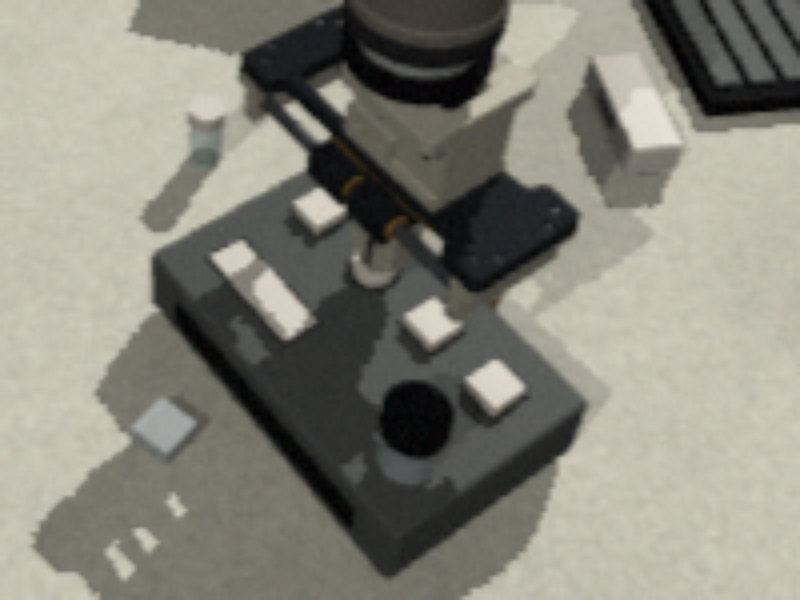

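The closed fingers are right above the round key (crop (372,265)), clear of the square keys.

>>> {"fn": "apply_moves", "kwargs": {"motion": "0 0 0.004 0;0 0 0.003 0;0 0 0.002 0;0 0 0.001 0;0 0 0.001 0;0 0 0.001 0;0 0 0 0;0 0 0 0"}}

```text
time: 13.38
tool_pos: [560.1, -152.7, 58.0]
tcp_rot: [-3.139, 0.002, -2.652]
contact_force: [-6.4, 1.6, 25.7]
grip_width: 0.3
finger_force: 12.3
```

>>> {"fn": "apply_moves", "kwargs": {"motion": "0 0 -0.01 0;0 0 -0.04 0;0 0 -0.04 0;0.03 0 -0.03 0;0.04 0 -0.02 0;0.04 0 0 0;0 0 0 0;0 0 0 0"}}

```text
time: 14.38
tool_pos: [462.5, -203.9, 194.5]
tcp_rot: [3.141, 0.0, -2.653]
contact_force: [0.1, -0.8, 0.8]
grip_width: 0.3
finger_force: 0.0
```

Run:
```python
from sel import *
delta([559,-152.5,58],208); look("w6")
c=bot.capture("side");W=cloud(c);cv2.imwrite("pics/s3.png",c["img"])
for n,p in dict(bar=(493,-159),rnd=(559,-152),s0=(606,-239),s1=(582,-196),s2=(535.5,-106.5)).items():
    m=np.hypot(W[...,0]-p[0],W[...,1]-p[1])<8; print(n,m.sum(),np.nanmedian(W[m],0).round(1))
```

```text
t 14.375 pos [ 462.5 -203.9  194.5] rot [ 3.141  0.    -2.653] F [ 0.1 -0.8  0.8] grip 0.3 q [-0.57  0.34  1.63  0.    1.18 -2.63]
delta tool mm [-109.3    0.   136.5] turn -0.0
deck 8203 ((528.1199340820312, -195.35118103027344), (103.53197479248047, 219.11666870117188), 28.038618087768555)
bar_key 0.8 [341. 228.] 1141 [ 491.5 -155.1   58.2] [ 493.  -157.6] [24.4 72.1]
bar_key 0.54 [301. 212.] 2049 [ 493.8 -164.7   57.4] [ 524.6 -196.2] [ 94.1 213.2]
objective_jar 0.73 [221. 235.] 152 [ 536.6 -268.8   63.4] [ 540.8 -272. ] [31.6 14.5]
bar 64 [ 492.5 -160.4  559. ]
rnd 30 [ 559.5 -153.3   60.1]
s0 37 [ 605.8 -238.6   65.8]
s1 32 [ 582.2 -196.    65.5]
s2 0 [nan nan nan]
  return np.nanmean(a, axis, out=out, keepdims=keepdims)
```

View pics/s3.png

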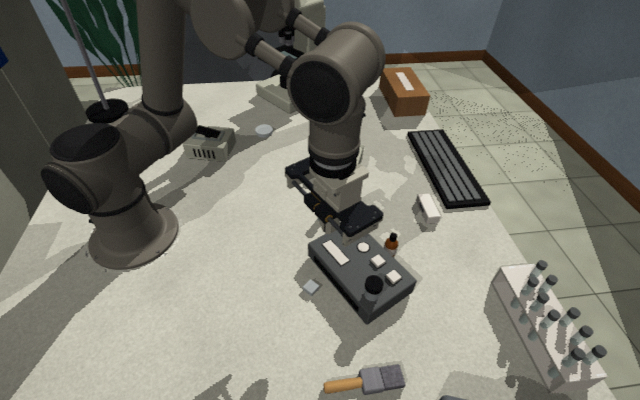

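The side view shows everything upright and the arm clear. The bar key (336,252) and round key (363,247) are down, the visible square keys are up, and the bottle and jar stand where they were.

```bash
python3 -c "
from plant import bot
print(bot.close_job())"
```

```text
the job is handed in; nothing more can be done
None
```

I switched the lamp rocker fully on, then pressed the bar key and the round key fully down; my checks showed all three holding, the selector and bystanders in place, and the fingers clear. The one square key hidden from the last picture was not near the presses. The job is handed in, and no verdict came back.

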